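Put the turning tool in its rest and the mug away under the drying rack

TASK

The turning tool lies in the way in front of the drying rack: lay it in the two forks of its wooden rest. Then put the mug away under the rack, between the two jars already standing there, pushed back against the rack's back rail with its handle to the front. Do not disturb the jars, tip the mug, or push hard.

Things in the scene. Friction and masses are not known exactly. Their poses are not given: they have to be found in the camera images.
- turning_tool: pottery turning tool, loose, 60 g (all sizes in mm), lying flat in front of the rack: square wooden handle 130 long, 18 x 18 section, brass ferrule, flat steel wire loop 34 wide. Origin under the middle of the handle (handle from x = -65 to +65, z = 0 to 18), z up, x along the handle towards the loop, whose end is at x = +117
- tool_rest: fixed dark wooden rest, base 130 (x) x 80 (y) x 12 high; two upright forks 12 thick, 66 wide, at x = -46 and +46. Each has an upward-open slot along x, 24 wide, centred on y = 0: sill at z = 45, straight walls to z = 61, flared lips to z = 77. Origin: centre of the underside, z up. The tool belongs along x, underside on both sills, handle's middle between the forks, loop at either end
- mug: loose clay mug, about 280 g, outside diameter 80, height 95, open top. Origin at the centre of its underside, z up; its one handle sticks out to -x: an upright strap 10 (x) x 14 (y), 73 from the axis, z = 21 to 83, joined to the wall by level arms at z = 26 and z = 78; 28 free between strap and wall
- mug_handle (a point): middle of the upright strap of the mug's handle, 73 from the mug's axis and 52 above its underside
- rack: fixed wooden drying rack on the bench, 170 (x) x 360 (y). Origin in its middle on the bench, z up, open front at -x. 16 mm posts at the corners; four top slats along y, 20 wide with 30 gaps, z = 190 to 202, front edge at x = -85. A low back rail (30 high) has its front face at x = +35: the mug's axis is at x = -5 when it touches it
- jar_left: plain loose solid clay jar, belly diameter 72, height 110, no handle, standing under the rack on the +y side of the gap. Origin at the centre of its underside. Jar centres are 178 to 192 apart, so the gap between the bellies is 106 to 120
- jar_right: the same kind of jar on the -y side of the gap. Origin at the centre of its underside

How it is judged (in metres and radians):
On the way, in this order (a step that is already met when the one before it is completed fails the run):
1. the turning tool lies released in both forks of the rest (z of turning_tool in the frame of tool_rest between 0.041 and 0.05 m and y of turning_tool in the frame of tool_rest between -0.006 and 0.006 m and x of turning_tool in the frame of tool_rest between -0.015 and 0.015 m and angle between the x axis of turning_tool and the x axis of tool_rest, either way round below 0.1 rad and contact force between the fingers and turning_tool below 0.1 N and linear speed of turning_tool below 0.02 m/s), for 0.2 s.
2. the mug stands upright under the rack between the jars, against the back rail, handle to the front (x of mug in the frame of rack between -0.011 and 0.001 m and horizontal distance between mug and jar_left below 0.115 m and horizontal distance between mug and jar_right below 0.115 m and angle between the x axis of mug and the x axis of rack, either way round below 0.3 rad and x of mug_handle in the frame of rack below -0.03 m and angle between mug's own z axis and vertical below 0.06 rad and height (world z) of mug below 0.004 m), for 0.2 s.
At the end, for the whole second after the job is handed in: Tool still and released on both sills of its rest, within 6 mm of mid-slot, 15 mm lengthwise, 0.1 rad, loop either end. Mug upright, still, released on the bench, within 6 mm of touching the back rail, within 115 mm of each jar (axis to axis), handle to the front within 0.3 rad (all of step 1 and all of step 2 and contact force between the fingers and mug below 0.1 N and linear speed of mug below 0.02 m/s).
It fails at once if a jar is shifted more than 8 mm or tipped (distance of any of jar_left, jar_right from where it was at the start of the episode above 0.008 m or angle between any of jar_left, jar_right's own z axis and vertical above 0.2 rad).
It fails at once if the mug is tipped more than 0.5 rad (angle between mug's own z axis and vertical above 0.5 rad).
It fails at once if the mug is pushed against the rack with more than 25 N (contact force between mug and rack above 25 N).
It fails at once if the mug is let go more than 30 mm above the bench (height (world z) of mug above 0.03 m and contact force between the fingers and mug below 0.05 N).
It fails at once if the tool is let go more than 90 mm above the bench (45 mm above the sills) (height (world z) of turning_tool above 0.09 m and contact force between the fingers and turning_tool below 0.05 N).
It also fails if it takes over 64 s, if anything falls off the work surface, if the arm or the gripper's body presses on something with over 40 N, if the wrist force passes 120 N, or if a joint passes its speed limit or range.

ROBOT

A 6-joint arm with a two-finger parallel gripper is mounted at the origin on the work surface. World frame = base frame: x ahead of the robot, y to its left, z up, the work surface at z = 0. Lengths are in m, angles in degrees, forces in N, time in s.
With the tool pointing down it reaches from about 0.25 to 0.725 m from the base axis. Payload 4 kg.
Tool frame: the origin (TCP) lies at the very end of the fingers, on their centre line; the grasp point (between the pads) lies env.tcp_to_grasp behind it (env.tcp_to_grasp is the distance from the TCP to the grasp point, in m); z points along the fingers, y is the direction in which the jaws open and shut (so a half turn about z gives the same grasp; the last joint's range is limited). The gripper opens to 85 mm and grips with 20 to 120 N. Pads are 22 mm wide; open, the fingers measure 114 mm over their backs; the gripper's body (76 mm by 85 mm) begins 54 mm behind the grasp point. The pads swing forward as they close: fully open they stand 13 mm farther back than shut.
Start: joints at [-67.093, 13.785, 0.286, 76.501, 0, 90], TCP at [0.195, -0.461, 0.231] pointing down, gripper open.
Joint ranges: [-155.79, 155.79], [-60.16, 107.12], [-62.33, 73.08], [-114, 123.19], [-81.49, 82.49], [-180, 180]. Speed limits (degrees/s): [159.86, 159.86, 180, 180, 180, 180].

INTERFACE

Orientations are given as [roll, pitch, yaw] about the fixed x, y, z axes, in that order (R = Rz(yaw) Ry(pitch) Rx(roll)).
In Python, from workcell import monitor, eyes, env, spotter gives the robot as it stands. The module is installed in compiled form; this text tells all that it offers.
- The arm moves only by the shell command python3 -m handwheel 'ROWS' [FORCE]. ROWS is JSON, a list that holds one entry, the list of rows, each a list of 7 numbers: the turn, a rotation vector about the tool's x, y, z in rad, then the shift along the tool's x, y, z in mm, then the finger opening in mm, from 0 to 85.4. A call has 1 to 8 rows; each row is the pose to reach, as a shift and turn from the pose commanded when the call began, along the tool's axes at that moment; what a row does not reach only later rows make up. A row lasts 1/12 s, in which the tool goes at most 41.7 mm and 7.16 degrees, less where a joint would pass 70% of its speed; a pose out of reach is approached as far as the arm can. A call with a gripper value outside its range is refused whole. The fingers move at their own pace and stop on an object; FORCE is the grip in N (left out, the last holds). Time passes only in rows, so rows that repeat a pose let the fingers close. It gives the time, the measured TCP pose, the force and the opening at its end, in the units of the state.
- monitor.observe(): the state, without advancing time (a new reading comes with each control period).
- eyes.read_camera(name): name is "scene" or "side" or "wrist"; returns a dict with "frame" (384x512x3 uint8, red, green, blue), "range_z" (384x512 float32, m along the optical axis (not along the pixel's ray), 0 where there is no reading), "mtx" (3x3 intrinsics, pixels), "world_from_camera" (4x4, takes a point from camera to world coordinates); the wrist camera has in their place "T_tool_cam" (4x4, takes a point from camera to tool coordinates, whose origin is the TCP and whose axes are the flange's). Camera axes: x right, y down, z forward; pixel columns grow to the right and rows downward; lengths in m; the calibration is good to about 2 mm. A picture is of the moment at which its call begins: read the wrist's pose just before it.
- env.sign_off(): hands the job in, once; it reports no verdict.
Trained networks look in a picture, given as the dict that the camera call returned (one of the last four; its "shot" number tells which), for a name from the list of things; names that differ only in an ending like _2 or _b are one class to them, and where a whole thing is asked for, a point or a joint stands for the part that bears it (a point fixed in the world has none). Each returns a list of dicts, best first, with "conf" (0 to 1); they miss things now and then, are a little off and sometimes report something else, mostly with a low value. They report only what shows in the picture. A call takes as long as a camera call.
- spotter.regions_of(picture, label): "region" (384x512 bool, what is visible of it) and "xy" ([column, row] in pixels, amid what is visible of it).
The state is a dict: "time_s": time; "qpos": joint angles; "qd": joint speeds; "tau": joint torques, N m; "tool_pos": TCP position; "tool_rot": TCP orientation; "force": force on the tool from outside, world axes, zero at the start; "wrist_torque": the same for the moment, N m; "width": finger opening in m.
Only numpy, scipy, OpenCV 4.12 (cv2) and the standard library are available. Lean on these libraries where they do the work, as an engineer would, in place of code of your own. Each camera call takes 0.05 s, during which the arm holds its last target. There are 200 camera calls.

## Working session

There is one attempt and no reset: what is moved stays moved. The work goes in short steps, Python scripts to look and compute and a shell command to move; the robot and the scene stay as the last step left them, time stands still between calls to the robot, and variables do not carry over. Pictures are saved under pics/ and viewed, about 8 in all and at most 12, crops included, and the job is handed in when it is done.

```bash
mkdir -p pics
cat > h.py <<'E'
import numpy as np, cv2
from workcell import monitor, eyes, env, spotter
from scipy.spatial.transform import Rotation as R
def tool():
    s=monitor.observe(); T=np.eye(4); T[:3,:3]=R.from_euler('xyz',s['tool_rot'],degrees=True).as_matrix(); T[:3,3]=s['tool_pos']; return T,s
def cloud(name):
    T,s=tool(); p=eyes.read_camera(name)
    W=p['world_from_camera'] if 'world_from_camera' in p else T@p['T_tool_cam']
    z=p['range_z']; v,u=np.mgrid[:384,:512]; K=p['mtx']
    c=np.stack([(u-K[0,2])/K[0,0]*z,(v-K[1,2])/K[1,1]*z,z],-1)
    return p,c@W[:3,:3].T+W[:3,3],z>0
def save(p,n): cv2.imwrite(f'pics/{n}.png',p['frame'][...,::-1])
E
python3 - <<'E'
from h import *
s=monitor.observe();print({k:np.round(v,3) for k,v in s.items()},env.tcp_to_grasp)
ims=[]
for n in ['scene','side']:
    p,c,ok=cloud(n); im=p['frame'].copy()
    for l in ['turning_tool','tool_rest','mug','rack','jar_left']:
        for d in spotter.regions_of(p,l)[:3]:
            m=d['region']&ok
            if m.sum()<10: continue
            q=c[m]; hi=q[q[:,2]>np.percentile(q[:,2],50)]
            print(n,l,round(d['conf'],2),np.round(d['xy']),m.sum(),'med',np.round(np.median(q,0),3),'lo',np.round(np.percentile(q,2,0),3),'hi',np.round(np.percentile(q,98,0),3))
            r=cv2.minAreaRect((q[:,:2]*1000).astype(np.float32)); print('   rect',np.round(r[0]),np.round(r[1]),round(r[2],1))
    ims.append(p['frame'])
cv2.imwrite('pics/a.png',np.vstack(ims)[...,::-1]) 
im=np.hstack(ims); cv2.imwrite('pics/a.png',cv2.resize(im,(800,300),interpolation=cv2.INTER_AREA)[...,::-1])
E
```

```text
{'time_s': np.float64(0.0), 'qpos': array([-6.7095e+01,  1.3832e+01,  2.1200e-01,  7.6500e+01, -2.0000e-03,
        8.9998e+01]), 'qd': array([-0.039,  0.093, -0.044,  0.028,  0.1  , -0.033]), 'tau': array([-1.0000e-03, -3.7232e+01,  2.5241e+01,  1.7000e-02,  0.0000e+00,
        0.0000e+00]), 'tool_pos': array([ 0.194, -0.46 ,  0.23 ]), 'tool_rot': array([-1.79879e+02,  2.00000e-03,  2.29070e+01]), 'force': array([0.828, 0.663, 1.015]), 'wrist_torque': array([-0.009,  0.021,  0.038]), 'width': np.float64(0.086)} 0.0187
scene turning_tool 0.72 [295. 200.] 356 med [ 0.496 -0.028  0.02 ] lo [ 0.478 -0.102  0.005] hi [0.514 0.038 0.023]
   rect [494. -32.] [ 20. 147.] 12.1
scene tool_rest 0.58 [286. 128.] 1042 med [ 0.495 -0.315  0.016] lo [ 0.431 -0.396  0.003] hi [ 0.558 -0.287  0.078]
   rect [ 491. -379.] [147. 184.] 4.5
scene mug 0.8 [318. 312.] 2890 med [0.484 0.283 0.061] lo [0.42  0.258 0.008] hi [0.529 0.333 0.098]
   rect [458. 289.] [146.  79.] 8.5
scene rack 0.9 [193. 180.] 8451 med [0.711 0.086 0.203] lo [ 0.597 -0.187  0.004] hi [0.793 0.177 0.206]
   rect [ 730. -167.] [24
[... 480 characters left out ...]
2.] 1558 med [ 0.496 -0.314  0.014] lo [ 0.434 -0.361  0.005] hi [ 0.55  -0.285  0.074]
   rect [ 507. -330.] [152.  92.] 3.6
side mug 0.59 [163. 300.] 2405 med [0.489 0.291 0.062] lo [0.417 0.261 0.007] hi [0.528 0.334 0.097]
   rect [479. 285.] [112.  81.] 39.8
side rack 0.91 [206. 129.] 8680 med [0.686 0.03  0.2  ] lo [ 0.596 -0.187  0.009] hi [0.788 0.178 0.205]
   rect [1093. -459.] [ 380. 1595.] 39.4
side rack 0.48 [369. 153.] 1641 med [ 0.495 -0.319  0.014] lo [ 0.433 -0.367  0.002] hi [ 0.553 -0.286  0.075]
   rect [ 512. -355.] [159. 144.] 3.6
side jar_left 0.61 [201. 184.] 923 med [0.658 0.075 0.073] lo [0.619 0.037 0.007] hi [0.707 0.106 0.192]
   rect [688.  56.] [ 65. 251.] 54.3
```

View pics/a.png

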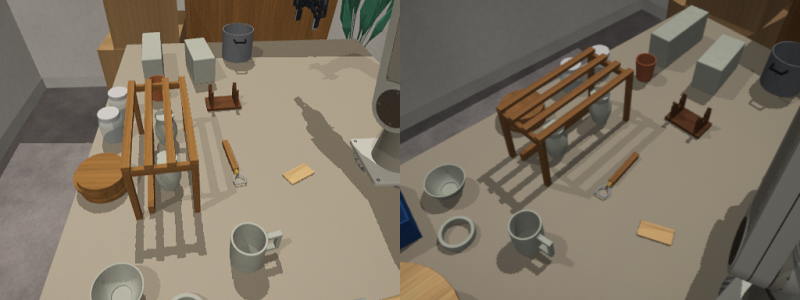

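The picture shows the rack at left, with the mug in front of its +y end (248,247 in the scene view). The tool lies mid-bench at (233,160), and the rest is at (222,100). Next I fit the geometry.

```bash
cat > fit.py <<'E'
from h import *
from scipy.optimize import least_squares
C=[];
for n in ['scene','side']:
    p,c,ok=cloud(n); C.append(c[ok])
C=np.vstack(C)
def box(x0,x1,y0,y1,z0,z1):
    lo=[x0,y0,z0];hi=[x1,y1,z1]; return C[((C>lo)&(C<hi)).all(1)]
def rect(n,q):
    r=cv2.minAreaRect((q[:,:2]*1000).astype(np.float32)); print(n,len(q),np.round(r[0],1),np.round(r[1],1),round(r[2],2))
rect('rack top',box(.55,.85,-.25,.25,.196,.212))
rect('tool handle',box(.44,.55,-.15,.15,.012,.03))
rect('tool all',box(.44,.55,-.15,.15,.006,.03))
rect('rest base',box(.40,.60,-.42,-.22,.008,.018))
rect('rest forks',box(.40,.60,-.42,-.22,.055,.085))
q=box(.40,.60,-.42,-.22,.04,.085)
for s in (q[q[:,0]<.495],q[q[:,0]>.495]): rect('  fork',s)
def circ(n,q,r=None):
    f=lambda v:np.hypot(q[:,0]-v[0],q[:,1]-v[1])-(r or v[2])
    s=least_squares(f,[*np.median(q[:,:2],0),.035],loss='soft_l1',f_scale=.002); print(n,len(q),np.round(s.x,4))
circ('mug rim',box(.435,.60,.22,.36,.09,.10))
for z in (.03,.05,.07): circ('mug wall',box(.44,.60,.2,.36,z-.01,z+.01),.04)
q=box(.36,.437,.22,.36,.015,.09); print('handle',len(q),np.round(np.median(q,0),4),np.round(q[q[:,0]<q[:,0].min()+.015].mean(0),4))
for a,b in((.02,.15),(-.15,.0)):
  for z in (.04,.06,.08): q=box(.61,.75,a,b,z-.01,z+.01); circ('jar',q) if len(q)>20 else 0
  q=box(.61,.75,a,b,.1,.115); len(q)>8 and circ('jartop',q)
E
python3 fit.py
```

```text
rack top 10269 [697.8  -9. ] [174.8 365. ] 5.73
tool handle 890 [488.7 -15.8] [ 36.5 184.9] 7.95
tool all 1060 [477.3  -5.9] [ 91.6 271.6] 12.22
rest base 1499 [ 495.7 -327.5] [131.9  87.1] 2.36
rest forks 429 [ 496.3 -327.4] [107.6  67.2] 4.85
  fork 356 [ 450.9 -331.7] [15.6 68.5] 3.74
  fork 338 [ 542.2 -322.7] [15.  65.6] 4.49
mug rim 965 [0.4911 0.2955 0.0373]
mug wall 796 [0.4879 0.2968 0.035 ]
mug wall 828 [0.49   0.2969 0.035 ]
mug wall 905 [0.4898 0.2962 0.035 ]
handle 513 [0.4233 0.2821 0.0657] [0.4209 0.2805 0.0612]
jar 643 [0.6957 0.1026 0.0403]
jar 449 [0.6799 0.0633 0.0334]
jar 345 [0.6808 0.0637 0.0288]
jartop 438 [0.6777 0.0632 0.0245]
jar 208 [ 0.6968 -0.1273  0.0334]
jar 318 [ 0.6967 -0.1271  0.0334]
jar 327 [ 0.6968 -0.1274  0.0284]
jartop 360 [ 0.6951 -0.1253  0.0246]
```

```bash
cat >> h.py <<'E'
def go(xyz,yaw,tilt=0):
    """rows for TCP at xyz; yaw of tool x; tilt>0 leans fingers (deg from vertical) toward `yaw` heading"""
    T,s=tool(); Rt=(R.from_euler('z',yaw,degrees=True)*R.from_euler('y',-tilt,degrees=True)*R.from_euler('x',180,degrees=True)).as_matrix()
    rv=R.from_matrix(T[:3,:3].T@Rt).as_rotvec(); d=T[:3,:3].T@(np.array(xyz)-T[:3,3])*1000
    print('turn',np.round(rv,3),'shift',np.round(d,1),'zdir',np.round(Rt[:,2],2),'ang',round(np.degrees(np.linalg.norm(rv)),1))
E
python3 -c "
from h import *
go([.495,-.032,.2],102)"
```

```text
turn [ 0.    0.   -1.38] shift [ 443.5 -277.9   31.3] zdir [ 0.  0. -1.] ang 79.1
```

```bash
python3 -m handwheel '[[[0,0,-1.38,443.5,-278,31,60],[0,0,-1.38,443.5,-278,31,60],[0,0,-1.38,443.5,-278,31,60],[0,0,-1.38,443.5,-278,31,60],[0,0,-1.38,443.5,-278,31,60],[0,0,-1.38,443.5,-278,31,60],[0,0,-1.38,443.5,-278,31,60],[0,0,-1.38,443.5,-278,31,60]]]' 40
python3 -c "
from h import *
go([.495,-.032,.2],102)"
```

```text
time_s: 1.37
tool_pos: [0.3864, -0.1863, 0.2119]
tool_rot: [179.9, 0.0, 80.5]
force: [1.2, -0.5, -0.1]
width: 0.0598
turn [ 0.001  0.001 -0.374] shift [170.   81.8  11.9] zdir [ 0.  0. -1.] ang 21.5
```

```bash
python3 -m handwheel '[[[0,0,-0.37,165,80,12,60],[0,0,-0.37,165,80,12,60],[0,0,-0.37,165,80,12,60],[0,0,-0.37,165,80,12,60],[0,0,-0.37,165,80,12,60],[0,0,-0.37,165,80,12,60],[0,0,-0.37,165,80,12,60]]]'
cat > wt.py <<'E'
from h import *
import sys
p,c,ok=cloud('wrist'); save(p,sys.argv[1])
for d in spotter.regions_of(p,'turning_tool')[:2]:
    m=d['region']&ok; q=c[m]; print(d['conf'],d['xy'],m.sum(),np.round(np.percentile(q,[2,50,98],0),3).tolist())
    h=q[(q[:,2]>.012)&(q[:,2]<.03)]
    r=cv2.minAreaRect((h[:,:2]*1000).astype(np.float32)); print(np.round(r[0],1),np.round(r[1],1),round(r[2],2))
E
python3 wt.py b
```

```text
time_s: 1.95
tool_pos: [0.4925, -0.0382, 0.1992]
tool_rot: [-179.9, 0.0, 101.5]
force: [-0.0, -1.3, -0.0]
width: 0.0596
0.66 [261.9, 154.5] 2536 [[0.464, -0.099, 0.01], [0.494, -0.016, 0.018], [0.513, 0.074, 0.02]]
[493.7 -14.5] [ 33.6 180.1] 10.88
```

View pics/b.png

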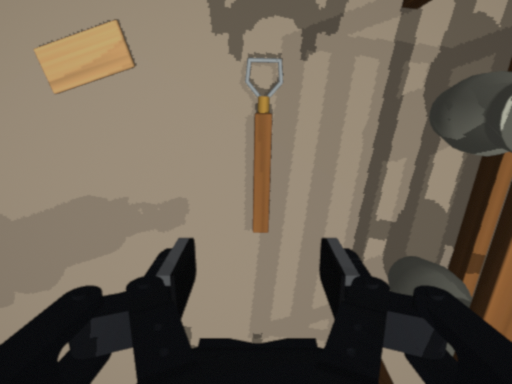

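The handle runs from (262,232) to (264,112), with the loop end at (265,57).

Run:
```python
from h import *
p,c,ok=cloud('wrist')
hsv=cv2.cvtColor(p['frame'],cv2.COLOR_RGB2HSV)
m=np.zeros((384,512),bool); m[100:240,245:285]=True
m&=ok&(c[...,2]>.012)&(hsv[...,1]>120)
q=c[m]; r=cv2.minAreaRect((q[:,:2]*1000).astype(np.float32)); print(m.sum(),np.round(r[0],1),np.round(r[1],1),r[2],np.median(q[:,2]))
x,y=r[0]; go([x/1000,y/1000,.06],101.5); go([x/1000,y/1000,.004],101.5)
```

```text
2018 [496.3 -33.4] [ 17.1 138.9] 10.323199272155762 0.018545504031293902
turn [-0.     0.    -0.003] shift [  5.6   5.8 139.7] zdir [ 0.  0. -1.] ang 0.2
turn [-0.     0.    -0.003] shift [  5.6   5.9 195.7] zdir [ 0.  0. -1.] ang 0.2
```

```bash
python3 -m handwheel '[[[0,0,0.02,1.5,5.5,40,50],[0,0,0.02,1.5,5.5,80,50],[0,0,0.02,1.5,5.5,120,50],[0,0,0.02,1.5,5.5,155,50],[0,0,0.02,1.5,5.5,180,50],[0,0,0.02,1.5,5.5,190,50],[0,0,0.02,1.5,5.5,194,50],[0,0,0.02,1.5,5.5,194,50]]]'
python3 -m handwheel '[[[0,0,0,0,0,0,5],[0,0,0,0,0,0,5],[0,0,0,0,0,0,5],[0,0,0,0,0,0,5],[0,0,0,0,0,0,5],[0,0,0,0,0,0,5]]]' 40
```

```text
time_s: 2.77
tool_pos: [0.4974, -0.0373, 0.0058]
tool_rot: [-180.0, -0.0, 100.2]
force: [0.6, 0.5, -0.1]
width: 0.05
time_s: 3.27
tool_pos: [0.4993, -0.0367, 0.0076]
tool_rot: [179.8, 0.1, 100.3]
force: [-1.6, -0.9, 6.4]
width: 0.0167
```

```bash
python3 -m handwheel '[[[0,0,0,0,0,-20,5],[0,0,0,0,0,-50,5],[0,0,0,0,0,-90,5],[0,0,0,0,0,-130,5],[0,0,0,0,0,-150,5],[0,0,0,0,0,-150,5]]]'
python3 -c "
from h import *
go([.4963,-.3274,.15],5)"
```

```text
time_s: 3.77
tool_pos: [0.5016, -0.0366, 0.1621]
tool_rot: [179.3, 0.2, 100.3]
force: [1.2, -0.6, 0.3]
width: 0.0167
turn [ 0.012 -0.008  1.663] shift [-285.1  -57.2   12.3] zdir [ 0. -0. -1.] ang 95.3
```

```bash
python3 -m handwheel '[[[0,0,1.66,-283,-57,5,5],[0,0,1.66,-283,-57,5,5],[0,0,1.66,-283,-57,5,5],[0,0,1.66,-283,-57,5,5],[0,0,1.66,-283,-57,5,5],[0,0,1.66,-283,-57,5,5],[0,0,1.66,-283,-57,5,5],[0,0,1.66,-283,-57,5,5]]]'
python3 -c "
from h import *
go([.4963,-.3274,.15],5)"
```

```text
time_s: 4.43
tool_pos: [0.4908, -0.3321, 0.1495]
tool_rot: [179.8, 0.1, 42.2]
force: [0.4, 0.1, -0.7]
width: 0.0168
turn [0.003 0.001 0.649] shift [ 7.2  0.2 -0.5] zdir [ 0. -0. -1.] ang 37.2
```

```bash
python3 -m handwheel '[[[0,0,0.63,6,0,0,5],[0,0,0.63,6,0,0,5],[0,0,0.63,6,0,0,5],[0,0,0.63,6,0,0,5],[0,0,0.63,6,0,0,5],[0,0,0.63,6,0,0,5],[0,0,0.63,6,0,0,5],[0,0,0.63,6,0,0,5]]]'
cat > wr.py <<'E'
from h import *
import sys
p,c,ok=cloud('wrist'); save(p,sys.argv[1]); cs=[c[ok]]
for n in ('scene','side'):
    _,a,o=cloud(n); cs.append(a[o])
T,s=tool(); print(s['tool_pos'],s['tool_rot'])
def rect(n,q):
    if len(q)<20: print(n,len(q)); return
    r=cv2.minAreaRect((q[:,:2]*1000).astype(np.float32)); print(n,len(q),np.round(r[0],1),np.round(r[1],1),round(r[2],2))
for nm,C in zip(('wrist','scene','side'),cs):
    b=lambda z0,z1,y0=-.42:C[(C[:,0]>.37)&(C[:,0]<.64)&(C[:,1]>y0)&(C[:,1]<-.22)&(C[:,2]>z0)&(C[:,2]<z1)]
    print(nm); rect('base',b(.008,.018)); rect('forks',b(.05,.085)); rect('tool',b(.148,.17))
    q=b(.1,.175); len(q) and print(np.round(np.percentile(q[:,2],[5,50,95]),3))
E
python3 wr.py c
```

```text
time_s: 5.1
tool_pos: [0.4961, -0.3208, 0.1503]
tool_rot: [-180.0, 0.0, 7.0]
force: [0.0, -0.2, -0.3]
width: 0.017
[ 0.49619633 -0.32096289  0.15050851] [-1.79995062e+02  5.17606858e-03  6.93984106e+00]
wrist
base 4681 [ 499.3 -327.6] [125.   80.1] 4.57
forks 815 [ 502.6 -327.5] [92.8 63.3] 4.72
tool 12193 [ 527.5 -316.4] [156.6  44.1] 7.45
[0.153 0.161 0.167]
scene
base 589 [ 495.1 -329. ] [130.5  86. ] 4.52
forks 208 [ 495.5 -329.8] [105.   68.7] 3.85
tool 441 [ 517.7 -314.2] [182.   36.6] 3.56
[0.148 0.159 0.168]
side
base 913 [ 496.7 -324.8] [130.4  84.1] 4.39
forks 300 [ 496.2 -326.4] [106.   69.1] 3.98
tool 592 [ 519.1 -314.8] [182.7  39.8] 5.0
[0.146 0.159 0.167]
```

View pics/c.png

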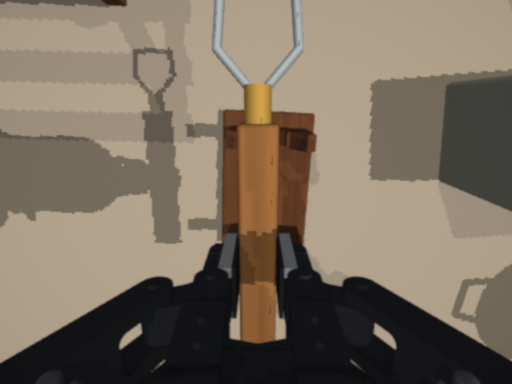

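```bash
python3 -c "
from h import *
go([.4995,-.327,.0875],4.7)"
```

```text
turn [-0.     0.     0.039] shift [ 2.6  6.4 63. ] zdir [ 0. -0. -1.] ang 2.2
```

```bash
python3 -m handwheel '[[[0,0,0.04,2.6,6.4,10,5],[0,0,0.04,2.6,6.4,30,5],[0,0,0.04,2.6,6.4,50,5],[0,0,0.04,2.6,6.4,60,5],[0,0,0.04,2.6,6.4,63,5],[0,0,0.04,2.6,6.4,63,5]]]'
cat > fk.py <<'E'
from h import *
# in approximate rest frame; lateral profile of tool and forks seen from each camera
T,s=tool(); print(s['tool_pos'],s['tool_rot'],s['force'])
a=np.radians(4.7); ex=np.array([np.cos(a),np.sin(a)]); ey=np.array([-np.sin(a),np.cos(a)])
for n in ('wrist','scene','side'):
    p,c,ok=cloud(n); save(p,'fk_'+n); C=c[ok]; d=(C[:,:2]-[.4965,-.327]); X=d@ex*1000; Y=d@ey*1000; Z=C[:,2]*1000
    for nm,x0,x1 in (('f-',-52,-40),('f+',40,52)):
        m=(X>x0)&(X<x1)&(abs(Y)<45)&(Z>64)&(Z<80)
        print(n,nm,m.sum(),'fork y',np.round(np.percentile(Y[m],[1,99]),1) if m.sum()>5 else '', end=' ')
        m=(X>x0)&(X<x1)&(abs(Y)<14)&(Z>84)
        print('tool',m.sum(),np.round(np.percentile(Y[m],[2,98]),1) if m.sum()>5 else '')
    m=(abs(Y)<25)&(Z>72)&(Z<110)&(X>100); print('  loopend',np.round(np.percentile(X[m],99),1) if m.sum()>3 else '')
E
python3 fk.py
```

```text
time_s: 5.75
tool_pos: [0.499, -0.3267, 0.0867]
tool_rot: [-179.9, 0.1, 4.6]
force: [0.4, 0.4, 0.1]
width: 0.0167
[ 0.49898443 -0.32666794  0.08674114] [-1.79926720e+02  9.78145679e-02  4.59631381e+00] [0.35127157 0.4011781  0.07660867]
wrist f- 0 fork y  tool 170 [-8.1  9.6]
wrist f+ 1529 fork y [-32.1  30.6] tool 1140 [-8.4  8.9]
  loopend 112.3
scene f- 27 fork y [-22.3  28.3] tool 56 [-13.   11.9]
scene f+ 23 fork y [-18.4  30.6] tool 75 [-10.2  12.3]
  loopend 409.2
side f- 25 fork y [18.9 33. ] tool 432 [-9.1 12.4]
side f+ 20 fork y [20.4 30.2] tool 82 [-7.5 13.8]
  loopend 407.5
```

```bash
python3 -c "
import cv2
a=cv2.imread('pics/fk_wrist.png');b=cv2.imread('pics/fk_scene.png')[90:170,235:335];c=cv2.imread('pics/fk_side.png')[100:200,310:430]
import numpy as np
cv2.imwrite('pics/d.png',np.hstack([cv2.resize(b,(400,320)),cv2.resize(c,(384,320))]))"
```

```text
(no output)
```

View pics/d.png

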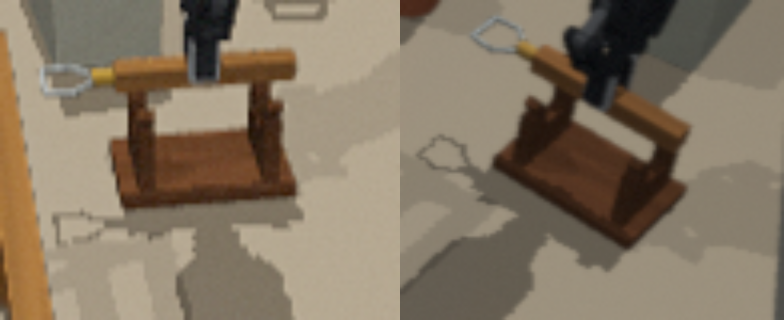

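The picture shows the tool centred over both forks. I lower it.

```bash
python3 -m handwheel '[[[0,0,0,0,0.7,5,5],[0,0,0,0,0.7,11,5],[0,0,0,0,0.7,17,5],[0,0,0,0,0.7,23,5],[0,0,0,0,0.7,28,5],[0,0,0,0,0.7,31,5],[0,0,0,0,0.7,33,5],[0,0,0,0,0.7,33,5]]]'; python3 fk.py
```

```text
time_s: 6.57
tool_pos: [0.4993, -0.3275, 0.0539]
tool_rot: [-180.0, 0.1, 4.6]
force: [0.1, -0.2, 0.1]
width: 0.0171
[ 0.49928214 -0.32754922  0.05387069] [-1.79958449e+02  5.36311292e-02  4.57391703e+00] [ 0.07482006 -0.22973886  0.05201652]
wrist f- 129 fork y [-8.5  7.6] tool 0 
wrist f+ 3320 fork y [-31.9  30.4] tool 0 
  loopend 
scene f- 63 fork y [-29.4  30.3] tool 70 [-10.9  13.7]
scene f+ 60 fork y [-29.2  29. ] tool 98 [-4.3 13.9]
  loopend 409.8
side f- 85 fork y [-30.4  30.9] tool 417 [-8.7 11.9]
side f+ 42 fork y [-8.  31.9] tool 86 [ 5.7 13.9]
  loopend 408.2
```

```bash
python3 -m handwheel '[[[0,0,0,0,0,1,5],[0,0,0,0,0,1,12],[0,0,0,0,0,1,20],[0,0,0,0,0,1,30],[0,0,0,0,0,1,45],[0,0,0,0,0,1,45],[0,0,0,0,0,1,45]]]'
python3 -m handwheel '[[[0,0,0,0,0,-20,45],[0,0,0,0,0,-50,45],[0,0,0,0,0,-90,60],[0,0,0,0,0,-130,60],[0,0,0,0,0,-150,60],[0,0,0,0,0,-150,60]]]'
python3 - <<'E'
from h import *
a=np.radians(4.7); ex=np.array([np.cos(a),np.sin(a)]); ey=np.array([-np.sin(a),np.cos(a)])
ims=[]
for n in ('wrist','scene','side'):
    p,c,ok=cloud(n); C=c[ok]; d=(C[:,:2]-[.4965,-.327]); X=d@ex*1000; Y=d@ey*1000; Z=C[:,2]*1000
    m=(abs(X)<120)&(abs(Y)<9)&(Z>50)&(Z<75);print(n,m.sum(),np.round(np.percentile(X[m],[1,99])),np.round(np.percentile(Z[m],[5,50,95]),1))
    for x0,x1 in((-38,0),(0,38),(-65,-52),(52,63)):
        m=(X>x0)&(X<x1)&(abs(Y)<14)&(Z>58)&(Z<70)
        if m.sum()>5: print(x0,x1,np.round(np.percentile(Y[m],[2,98]),1),np.round(np.median(Z[m]),1))
    ims.append(p['frame'])
cv2.imwrite('pics/e.png',np.hstack([cv2.resize(ims[0],(400,300)),cv2.resize(ims[2][100:190,310:430],(400,300))])[...,::-1])
E
```

```text
time_s: 7.3
tool_pos: [0.4997, -0.3278, 0.0537]
tool_rot: [180.0, -0.0, 4.6]
force: [-0.1, -0.0, -0.1]
width: 0.0454
time_s: 7.8
tool_pos: [0.5025, -0.3297, 0.2106]
tool_rot: [179.6, -0.6, 4.6]
force: [0.8, 0.9, 0.4]
width: 0.0602
wrist 2718 [-62. 116.] [56.6 63.4 64.7]
-38 0 [-9.4  8. ] 63.5
0 38 [-9.3  7.7] 63.5
-65 -52 [-9.5  7.7] 63.4
52 63 [-9.3  7.2] 63.5
scene 303 [-64. 113.] [52.1 62.5 67.6]
-38 0 [-9.6  8.9] 65.0
0 38 [-9.9  8.6] 65.7
-65 -52 [-9.5  5.3] 65.6
52 63 [-9.4  6.5] 64.8
side 420 [-64. 115.] [52.  62.5 65.7]
-38 0 [-9.3  9.7] 63.4
0 38 [-9.9  9.6] 63.0
-65 -52 [-10.    9.9] 62.5
52 63 [-7.3  9.1] 63.7
```

View pics/e.png

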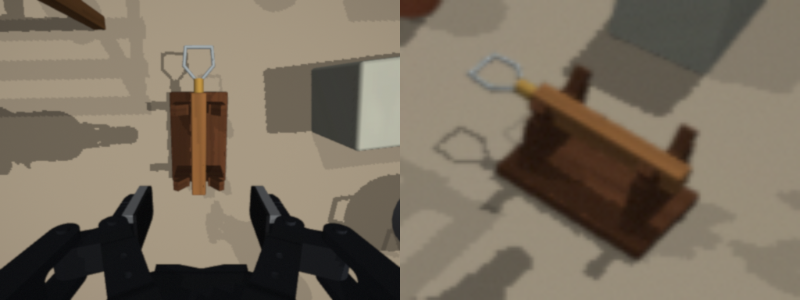

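The tool lies in both forks: its top is at 63.5 mm, so the underside is about 45 mm, and it is within 1–2 mm laterally and lengthwise. Now the mug.

```bash
python3 -c "
from h import *
z=np.array([np.sin(np.radians(50))*np.cos(np.radians(12.6)),np.sin(np.radians(50))*np.sin(np.radians(12.6)),-np.cos(np.radians(50))])
G=np.array([.419,.280,.055]); P=G-.12*z; print(P); go(P,12.6,50)"
```

```text
[0.32928853 0.25994711 0.13213451]
turn [ 0.061  0.872 -0.131] shift [-122.7 -599.2   71.3] zdir [ 0.75  0.17 -0.64] ang 50.6
```

```bash
python3 -m handwheel '[[[0.061,0.872,-0.131,-123,-599,20,60],[0.061,0.872,-0.131,-123,-599,20,60],[0.061,0.872,-0.131,-123,-599,20,60],[0.061,0.872,-0.131,-123,-599,20,60],[0.061,0.872,-0.131,-123,-599,20,60],[0.061,0.872,-0.131,-123,-599,20,60],[0.061,0.872,-0.131,-123,-599,20,60],[0.061,0.872,-0.131,-123,-599,20,60]]]'
python3 -c "
from h import *
print(tool()[1]['qpos'])
go([.329,.26,.132],12.6,50)"
```

```text
time_s: 8.62
tool_pos: [0.4057, -0.0189, 0.1879]
tool_rot: [-179.6, -49.9, 12.0]
force: [0.4, 0.9, 0.2]
width: 0.0597
[-21.17019562 -22.31427368 -61.58248214   6.08869239  25.14046209
 157.09659162]
turn [ 0.     0.002 -0.007] shift [ -53.8 -288.5   25.1] zdir [ 0.75  0.17 -0.64] ang 0.4
```

```bash
python3 -c "
from h import *
go([.432,.283,.17],12.6,45)"
```

```text
turn [ 0.    -0.086 -0.007] shift [  43.2 -289.2   81.4] zdir [ 0.69  0.15 -0.71] ang 4.9
```

```bash
python3 -m handwheel '[[[0,-0.086,-0.007,43,-289,81,60],[0,-0.086,-0.007,43,-289,81,60],[0,-0.086,-0.007,43,-289,81,60],[0,-0.086,-0.007,43,-289,81,60],[0,-0.086,-0.007,43,-289,81,60],[0,-0.086,-0.007,43,-289,81,60],[0,-0.086,-0.007,43,-289,81,60],[0,-0.086,-0.007,43,-289,81,60]]]'
python3 - <<'E'
from h import *
T,s=tool(); print(s['tool_pos'],s['tool_rot'],s['qpos'])
p,c,ok=cloud('wrist'); im=[p['frame']]
Cs=[c[ok]]
for n in ('scene','side'):
    p,c,o=cloud(n); im.append(p['frame']); Cs.append(c[o])
for C in Cs:
    m=(C[:,0]>.38)&(C[:,0]<.428)&(C[:,1]>.24)&(C[:,1]<.32)&(C[:,2]>.02)&(C[:,2]<.09); q=C[m]
    if len(q)>10: print(len(q),np.round(np.percentile(q,[3,50,97],0),3).tolist())
cv2.imwrite('pics/f.png',np.hstack([cv2.resize(im[0],(400,300)),cv2.resize(im[1][200:384,240:480],(400,300))])[...,::-1])
E
```

```text
time_s: 9.28
tool_pos: [0.4589, 0.1317, 0.1745]
tool_rot: [179.0, -44.9, 16.7]
force: [-0.0, 0.4, 0.1]
width: 0.0597
[0.4588615  0.13166588 0.17448243] [178.98348321 -44.88272542  16.70311652] [ 16.61869601 -11.53526122 -54.85855408   1.79295149  -0.95694424
 179.94017529]
435 [[0.416, 0.271, 0.066], [0.423, 0.276, 0.083], [0.428, 0.285, 0.084]]
188 [[0.415, 0.272, 0.028], [0.422, 0.282, 0.06], [0.427, 0.285, 0.086]]
181 [[0.415, 0.272, 0.026], [0.418, 0.281, 0.066], [0.428, 0.287, 0.086]]
```

View pics/f.png

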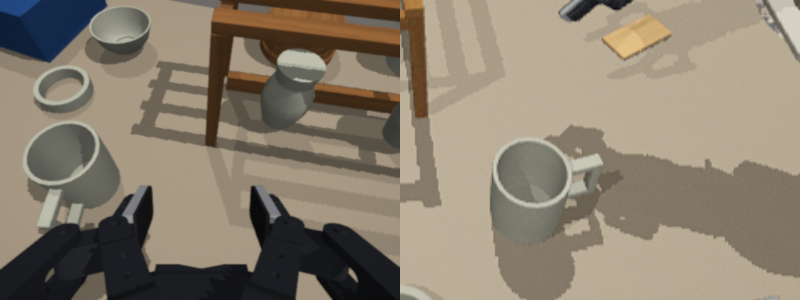

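Run:
```python
from h import *
p=eyes.read_camera('wrist'); print(np.round(p['T_tool_cam'],3))
for t in (45,30):
  Rt=(R.from_euler('z',12.6,degrees=True)*R.from_euler('y',-t,degrees=True)*R.from_euler('x',180,degrees=True)*R.from_euler('z',180,degrees=True)).as_matrix()
  tcp=np.array([.419,.28,.055])+.0187*Rt[:,2]
  print(t,tcp,tcp+Rt@p['T_tool_cam'][:3,3], Rt[:,2])
```

```text
[[-0.    -0.961 -0.275  0.07 ]
 [ 1.    -0.001  0.001 -0.   ]
 [-0.001 -0.275  0.961 -0.143]
 [ 0.     0.     0.     1.   ]]
45 [0.43190445 0.28288449 0.0417771 ] [0.28488305 0.24959548 0.09291338] [ 0.69007736  0.15425057 -0.70710678]
30 [0.42812482 0.28203964 0.03880532] [0.29903245 0.25275824 0.12721419] [ 0.48795838  0.10907162 -0.8660254 ]
```

```bash
for i in 1 2 3; do python3 -m handwheel '[[[0,0,0.12,0,0,-3,60],[0,0,0.24,0,0,-6,60],[0,0,0.36,0,0,-9,60],[0,0,0.48,0,0,-10,60],[0,0,0.6,0,0,-10,60],[0,0,0.72,0,0,-10,60],[0,0,0.84,0,0,-10,60],[0,0,0.96,0,0,-10,60]]]' | head -3; done
cat >> h.py <<'E'
def go2(xyz,yaw,tilt):
    T,s=tool(); Rt=(R.from_euler('z',yaw,degrees=True)*R.from_euler('y',-tilt,degrees=True)*R.from_euler('x',180,degrees=True)*R.from_euler('z',180,degrees=True)).as_matrix()
    rv=R.from_matrix(T[:3,:3].T@Rt).as_rotvec(); d=T[:3,:3].T@(np.array(xyz)-T[:3,3])*1000
    print('turn',np.round(rv,3),'shift',np.round(d,1),'zdir',np.round(Rt[:,2],2),'ang',round(np.degrees(np.linalg.norm(rv)),1),'pos',np.round(s['tool_pos'],4),'q',np.round(s['qpos'],1),'F',np.round(s['force'],1))
E
python3 -c "
from h import *
go2([.432,.283,.17],12.6,45)"
```

```text
time_s: 10.15
tool_pos: [0.3987, -0.0084, 0.1843]
tool_rot: [-145.0, -32.4, -27.1]
time_s: 10.82
tool_pos: [0.2985, -0.0681, 0.1918]
tool_rot: [-130.7, 0.8, -61.5]
time_s: 11.48
tool_pos: [0.1956, -0.067, 0.1993]
tool_rot: [-138.4, 36.5, -95.6]
turn [0.148 0.211 0.906] shift [-281.1   11.9  316.4] zdir [ 0.69  0.15 -0.71] ang 54.0 pos [ 0.1956 -0.067   0.1993] q [-95.7  -4.8 -49.4  82.   41.5 179.9] F [-0.3 -0.3  0.5]
```

```bash
python3 -c "
from h import *
go([.42,0.05,.22],0,30)"
```

```text
turn [-0.575  0.197 -1.98 ] shift [-123.6 -114.9  189.8] zdir [ 0.5  -0.   -0.87] ang 118.7
```

```bash
python3 -m handwheel '[[[-0.575,0.197,-1.98,-124,-115,190,60],[-0.575,0.197,-1.98,-124,-115,190,60],[-0.575,0.197,-1.98,-124,-115,190,60],[-0.575,0.197,-1.98,-124,-115,190,60],[-0.575,0.197,-1.98,-124,-115,190,60],[-0.575,0.197,-1.98,-124,-115,190,60],[-0.575,0.197,-1.98,-124,-115,190,60],[-0.575,0.197,-1.98,-124,-115,190,60]]]' ; python3 -c "
from h import *
go([.42,0.05,.22],0,30)
print(tool()[1]['qpos'])"
```

```text
time_s: 12.15
tool_pos: [0.2806, -0.0204, 0.2179]
tool_rot: [-137.3, -5.1, -51.1]
force: [-0.2, -1.1, -0.9]
width: 0.0599
turn [-0.417  0.065 -0.95 ] shift [  32.8 -111.7  104.1] zdir [ 0.5  -0.   -0.87] ang 59.6
[-51.15367233 -23.64511511 -47.58417093  60.97281636  42.68782694
 179.94285102]
```

```bash
python3 -c "
from h import *
go([.42,0.05,.25],40,0)"
```

```text
turn [-0.508 -0.653 -1.476] shift [  35.4 -131.9   82.1] zdir [ 0. -0. -1.] ang 96.9
```

```bash
python3 -m handwheel '[[[-0.508,-0.653,-1.476,35,-132,82,60],[-0.508,-0.653,-1.476,35,-132,82,60],[-0.508,-0.653,-1.476,35,-132,82,60],[-0.508,-0.653,-1.476,35,-132,82,60],[-0.508,-0.653,-1.476,35,-132,82,60],[-0.508,-0.653,-1.476,35,-132,82,60],[-0.508,-0.653,-1.476,35,-132,82,60],[-0.508,-0.653,-1.476,35,-132,82,60]]]' ; python3 -c "
from h import *
go([.42,0.05,.25],90,0)
print(tool()[1]['qpos'])"
```

```text
time_s: 12.82
tool_pos: [0.4198, 0.0501, 0.2502]
tool_rot: [-163.3, -10.5, 6.1]
force: [-0.5, -0.1, -0.9]
width: 0.0598
turn [-0.103 -0.36  -1.422] shift [0.2 0.2 0.2] zdir [ 0. -0. -1.] ang 84.2
[ -6.4018702   -1.43039178 -16.96415398  67.88158222  18.55465267
 167.01618752]
```

Good; q6 is off its limit. I continue the unwinding with the tool vertical.

```bash
python3 -m handwheel '[[[-0.103,-0.36,-1.42,0,0,0,60],[-0.103,-0.36,-1.42,0,0,0,60],[-0.103,-0.36,-1.42,0,0,0,60],[-0.103,-0.36,-1.42,0,0,0,60],[-0.103,-0.36,-1.42,0,0,0,60],[-0.103,-0.36,-1.42,0,0,0,60],[-0.103,-0.36,-1.42,0,0,0,60],[-0.103,-0.36,-1.42,0,0,0,60]]]' ; python3 -c "
from h import *
print(tool()[1]['qpos'])
go2([.42,0.15,.22],12.6,20)"
```

```text
time_s: 13.48
tool_pos: [0.4194, 0.0489, 0.2501]
tool_rot: [-176.7, -6.0, 63.6]
force: [-0.1, -0.2, 0.7]
width: 0.0601
[  1.72963701   4.41651526  -8.50246845  77.16945266   6.86051698
 117.94985964]
turn [-0.306 -0.308 -2.242] shift [ 87.2 -42.   41.9] zdir [ 0.33  0.07 -0.94] ang 130.8 pos [0.4194 0.0489 0.2501] q [  1.7   4.4  -8.5  77.2   6.9 117.9] F [-0.1 -0.2  0.7]
```

```bash
python3 -m handwheel '[[[-0.306,-0.308,-2.242,87,-42,30,60],[-0.306,-0.308,-2.242,87,-42,30,60],[-0.306,-0.308,-2.242,87,-42,30,60],[-0.306,-0.308,-2.242,87,-42,30,60],[-0.306,-0.308,-2.242,87,-42,30,60],[-0.306,-0.308,-2.242,87,-42,30,60],[-0.306,-0.308,-2.242,87,-42,30,60],[-0.306,-0.308,-2.242,87,-42,30,60]]]' ; python3 -c "
from h import *
go2([.425,0.2815,.19],12.6,45)"
```

```text
time_s: 14.15
tool_pos: [0.4204, 0.1485, 0.232]
tool_rot: [173.8, 3.9, 119.6]
force: [-0.1, 0.5, 1.4]
width: 0.0598
turn [-0.446 -0.548 -1.208] shift [116.   65.5  41.4] zdir [ 0.69  0.15 -0.71] ang 80.2 pos [0.4204 0.1485 0.232 ] q [ 21.5   2.3 -13.7  67.3  -3.   81.5] F [-0.1  0.5  1.4]
```

```bash
python3 -m handwheel '[[[-0.446,-0.548,-1.208,116,65,30,50],[-0.446,-0.548,-1.208,116,65,30,50],[-0.446,-0.548,-1.208,116,65,30,50],[-0.446,-0.548,-1.208,116,65,30,50],[-0.446,-0.548,-1.208,116,65,30,50],[-0.446,-0.548,-1.208,116,65,30,50],[-0.446,-0.548,-1.208,116,65,30,50],[-0.446,-0.548,-1.208,116,65,30,50]]]' ; python3 -c "
from h import *
go2([.425,0.2815,.17],12.6,45)"
```

```text
time_s: 14.82
tool_pos: [0.4238, 0.2814, 0.2015]
tool_rot: [171.4, 34.5, 167.8]
force: [0.1, -0.7, -0.5]
width: 0.0501
turn [-0.128 -0.154 -0.345] shift [16.9 -3.6 26.3] zdir [ 0.69  0.15 -0.71] ang 22.8 pos [0.4238 0.2814 0.2015] q [ 47.7  -1.9 -32.9  32.3 -24.2  51.4] F [ 0.1 -0.7 -0.5]
```

```bash
python3 -m handwheel '[[[-0.128,-0.154,-0.345,17,-3.6,26,50],[-0.128,-0.154,-0.345,17,-3.6,26,50],[-0.128,-0.154,-0.345,17,-3.6,26,50],[-0.128,-0.154,-0.345,17,-3.6,26,50],[-0.128,-0.154,-0.345,17,-3.6,26,50]]]' ; python3 -c "
from h import *
go2([.432,0.2825,.042],12.8,45)
ims=[]
for n in ('scene','side'):
    p,c,o=cloud(n); ims.append(p['frame']); C=c[o]
    m=(C[:,0]>.38)&(C[:,0]<.424)&(C[:,1]>.24)&(C[:,1]<.32)&(C[:,2]>.02)&(C[:,2]<.09); q=C[m]
    if len(q)>10: print(len(q),np.round(np.percentile(q,[3,50,97],0),3).tolist())
"
```

```text
time_s: 15.23
tool_pos: [0.4234, 0.2794, 0.1683]
tool_rot: [180.0, 44.7, -167.7]
force: [-0.5, -0.2, -0.0]
width: 0.0501
turn [-0.006 -0.005 -0.007] shift [82.4  1.2 96.1] zdir [ 0.69  0.16 -0.71] ang 0.6 pos [0.4234 0.2794 0.1683] q [ 47.4  -3.4 -48.3   6.2 -23.9  26.6] F [-0.5 -0.2 -0. ]
127 [[0.415, 0.273, 0.029], [0.42, 0.283, 0.065], [0.424, 0.285, 0.086]]
17 [[0.416, 0.272, 0.024], [0.417, 0.275, 0.033], [0.419, 0.283, 0.05]]
```

```bash
python3 -m handwheel '[[[0,0,0,15,1,18,50],[0,0,0,33,1,39,50],[0,0,0,50,1,60,50],[0,0,0,65,1,77,50],[0,0,0,75,1,88,50],[0,0,0,80,1,94,50],[0,0,0,82,1,96,50],[0,0,0,82,1,96,50]]]'
python3 - <<'E'
from h import *
go2([.432,0.2825,.042],12.8,45)
im=[]
for n,b in (('scene',(220,384,250,450)),('side',(220,384,100,280))):
    p=eyes.read_camera(n); a=p['frame'][b[0]:b[1],b[2]:b[3]]; im.append(cv2.resize(a,(400,330),interpolation=cv2.INTER_CUBIC))
cv2.imwrite('pics/g.png',np.hstack(im)[...,::-1])
E
```

```text
time_s: 16.0
tool_pos: [0.4348, 0.2859, 0.0439]
tool_rot: [179.8, 44.8, -167.8]
force: [-0.2, -0.0, 0.1]
width: 0.05
turn [-0.005 -0.003 -0.008] shift [ 3.8 -2.7 -1.1] zdir [ 0.69  0.16 -0.71] ang 0.6 pos [0.4348 0.2859 0.0439] q [ 46.7  17.5 -56.3 -23.2 -23.4  26. ] F [-0.2 -0.   0.1]
```

View pics/g.png

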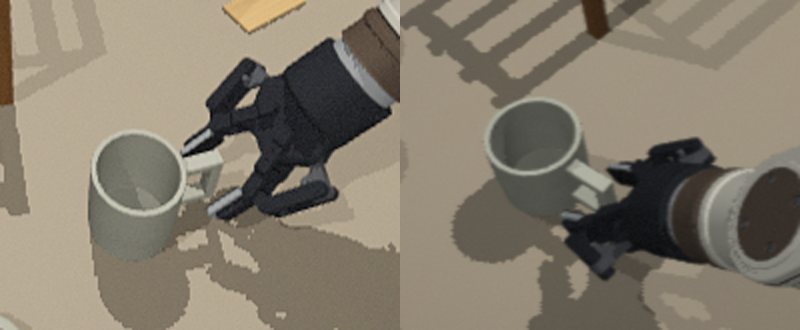

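The fingers straddle the strap. I correct 3 mm sideways and close.

```bash
python3 -m handwheel '[[[0,0,0,3,-2.7,-1,50],[0,0,0,3,-2.7,-1,30],[0,0,0,3,-2.7,-1,8],[0,0,0,3,-2.7,-1,8],[0,0,0,3,-2.7,-1,8],[0,0,0,3,-2.7,-1,8],[0,0,0,3,-2.7,-1,8],[0,0,0,3,-2.7,-1,8]]]' 80
cat > mg.py <<'E'
from h import *
from scipy.optimize import least_squares
def mug(guess,r=.06):
    for n in ('scene','side'):
        p,c,o=cloud(n); C=c[o]; d=np.hypot(C[:,0]-guess[0],C[:,1]-guess[1]); q=C[(d<r)&(C[:,2]>.088)&(C[:,2]<.118)]
        if len(q)<15: print(n,len(q)); continue
        s=least_squares(lambda v:np.hypot(q[:,0]-v[0],q[:,1]-v[1])-.0375,guess,loss='soft_l1',f_scale=.002)
        k=abs(np.hypot(q[:,0]-s.x[0],q[:,1]-s.x[1])-.0375)<.004; A=np.c_[q[k,:2]-s.x,np.ones(k.sum())]; pl=np.linalg.lstsq(A,q[k,2],rcond=None)[0]
        print(n,len(q),'axis',np.round(s.x,4),'rim z,slope',np.round(pl[2],4),np.round(pl[:2],3))
E
python3 -c "
from mg import *
go2([.432,0.2825,.042],12.8,45); mug([.49,.296])"
```

```text
time_s: 16.77
tool_pos: [0.4322, 0.2825, 0.0438]
tool_rot: [179.8, 45.0, -167.8]
force: [-4.0, -1.0, 7.2]
width: 0.0126
turn [-0.004 -0.001 -0.008] shift [1.4 0.  1.1] zdir [ 0.69  0.16 -0.71] ang 0.5 pos [0.4322 0.2825 0.0438] q [ 46.7  17.4 -57.1 -24.  -23.4  25.9] F [-4.  -1.   7.2]
scene 584 axis [0.4912 0.2951] rim z,slope 0.095 [-0.001 -0.004]
side 467 axis [0.4912 0.2964] rim z,slope 0.0945 [-0.001  0.002]
```

```bash
python3 -m handwheel '[[[0,0,0,-2,0,-2,8],[0,0,0,-5,0,-5,8],[0,0,0,-8,0,-8,8],[0,0,0,-9,0,-9,8],[0,0,0,-9,0,-9,8],[0,0,0,-9,0,-9,8]]]'; python3 -c "
from mg import *
mug([.49,.296])
T,s=tool(); print(s['tool_pos'],s['force'],s['width'])
# where TCP goes: keep grasp fixed relative to mug: mug axis - TCP in heading frame
"
```

```text
time_s: 17.37
tool_pos: [0.4322, 0.2824, 0.056]
tool_rot: [179.8, 44.9, -167.8]
force: [-0.2, -1.1, -2.2]
width: 0.0128
scene 1027 axis [0.4907 0.2956] rim z,slope 0.1021 [-0.007  0.003]
side 846 axis [0.49   0.2962] rim z,slope 0.1016 [ 0.001 -0.009]
[0.43202467 0.28223474 0.05568043] [ 0.3355868  -0.19631201 -2.74302626] 0.012465264944417732
```

```bash
python3 -c "
from h import *
go2([.4909,-.051,.056],5,45)"
```

```text
turn [ 0.092 -0.003  0.089] shift [   8.9 -338.1  -10.4] zdir [ 0.7   0.06 -0.71] ang 7.3 pos [0.432  0.2822 0.0557] q [ 46.6  14.9 -56.4 -20.8 -23.3  25.9] F [ 0.3 -0.2 -2.7]
```

```bash
python3 -m handwheel '[[[0.003,0,0.003,0.2,-10,-0.3,8],[0.01,0,0.01,1,-35,-1,8],[0.02,0,0.02,2,-65,-2,8],[0.028,0,0.027,3,-95,-3,8],[0.037,0,0.036,3.5,-130,-4,8],[0.045,0,0.044,4,-165,-5,8],[0.055,0,0.053,5,-195,-6,8],[0.06,0,0.06,6,-220,-7,8]]]'
python3 -c "
from mg import *
go2([.4909,-.051,.056],5,45)"
```

```text
time_s: 18.13
tool_pos: [0.4873, 0.0652, 0.0657]
tool_rot: [179.9, 43.8, -172.7]
force: [0.0, -0.6, -3.5]
width: 0.0123
turn [ 0.029 -0.021  0.028] shift [  14.8 -115.7   -0.8] zdir [ 0.7   0.06 -0.71] ang 2.6 pos [0.4873 0.0652 0.0657] q [  7.8   9.5 -62.3 -25.6  -0.3   0.4] F [ 0.  -0.6 -3.5]
```

```bash
python3 -c "
from mg import *
go2([.505,-.0495,.062],5.5,45); mug([.547,.07])"
```

```text
turn [ 0.023 -0.021  0.022] shift [   0.4 -116.     4.7] zdir [ 0.7   0.07 -0.71] ang 2.2 pos [0.4873 0.0652 0.0657] q [  7.8   9.5 -62.3 -25.6  -0.3   0.4] F [ 0.  -0.6 -3.5]
scene 887 axis [0.5471 0.0737] rim z,slope 0.105 [ 0.023 -0.005]
side 832 axis [0.5475 0.0699] rim z,slope 0.1053 [-0.008 -0.004]
```

```bash
python3 -m handwheel '[[[0.003,-0.003,0.003,0,-15,1,8],[0.008,-0.008,0.008,0,-40,2,8],[0.014,-0.014,0.014,0,-70,3,8],[0.02,-0.02,0.02,0,-95,4,8],[0.023,-0.021,0.022,0,-110,5,8],[0.023,-0.021,0.022,0,-116,5,8],[0.023,-0.021,0.022,0,-116,5,8],[0.023,-0.021,0.022,0,-116,5,8]]]'
python3 - <<'E'
from mg import *
T,s=tool(); g=T[:3,3]+.06*np.array([np.cos(.096),np.sin(.096),0])
mug(g[:2]); 
# mug target
go2([.6949-.06*.9954,-.0314-.06*.0958,.056],5.5,45)
# jars again
for n in ('scene','side'):
    p,c,o=cloud(n); C=c[o]
    for g,nm in (((.679,.063),'L'),((.696,-.127),'R')):
        q=C[(np.hypot(C[:,0]-g[0],C[:,1]-g[1])<.045)&(C[:,2]>.10)&(C[:,2]<.118)]
        if len(q)>15: print(n,nm,len(q),np.round(least_squares(lambda v:np.hypot(q[:,0]-v[0],q[:,1]-v[1])-.0245,g,loss='soft_l1',f_scale=.002).x,4))
    q=C[(C[:,0]>.58)&(C[:,0]<.82)&(abs(C[:,1])<.23)&(C[:,2]>.197)&(C[:,2]<.21)]; 
    for lo,hi in ((2,98),):
        a=np.radians(5.5); X=(q[:,:2]-[.6978,-.009])@np.array([[np.cos(a),-np.sin(a)],[np.sin(a),np.cos(a)]]); print(n,'rack',np.round(np.percentile(X,[.5,99.5],0),4).tolist())
p=eyes.read_camera('wrist')['frame']; q=eyes.read_camera('side')['frame'][90:270,110:350]
cv2.imwrite('pics/i.png',np.hstack([cv2.resize(p,(400,300)),cv2.resize(q,(400,300))])[...,::-1])
E
```

```text
time_s: 18.9
tool_pos: [0.5047, -0.0463, 0.0609]
tool_rot: [179.9, 44.9, -174.4]
force: [-0.5, 0.7, -2.6]
width: 0.012
scene 739 axis [ 0.5641 -0.0396] rim z,slope 0.1035 [ 0.006 -0.006]
side 730 axis [ 0.5642 -0.0379] rim z,slope 0.1036 [-0.009 -0.008]
turn [ 0.004 -0.002  0.002] shift [-89.2  -4.7  95.7] zdir [ 0.7   0.07 -0.71] ang 0.3 pos [ 0.5046 -0.0455  0.061 ] q [-13.   12.7 -60.4 -26.4  13.1 -13.5] F [-0.6  1.  -2.9]
scene L 232 [0.6746 0.058 ]
scene R 205 [ 0.6934 -0.1256]
scene rack [[-0.0868, -0.177], [0.0822, 0.1797]]
side L 212 [0.6794 0.065 ]
side R 167 [ 0.6967 -0.1251]
side rack [[-0.0863, -0.1763], [0.0848, 0.1809]]
```

View pics/i.png

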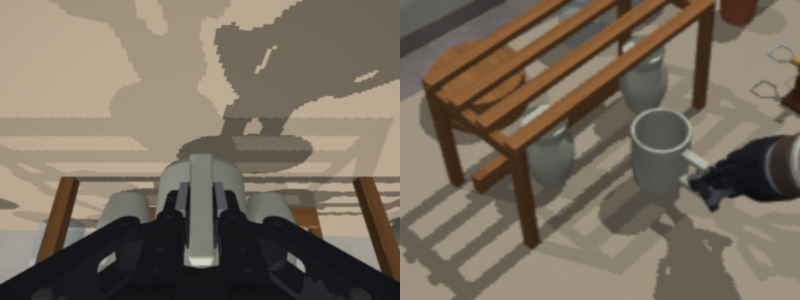

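The mug is in front of the gap, centred and upright. I move it straight in.

```bash
python3 -m handwheel '[[[0,0,0,-7,-3,7,8],[0,0,0,-18,-4.5,18,8],[0,0,0,-31,-4.7,31,8],[0,0,0,-45,-4.7,45,8],[0,0,0,-58,-4.7,58,8],[0,0,0,-70,-4.7,70,8],[0,0,0,-78,-4.7,78,8],[0,0,0,-82,-4.7,82,8]]]'
python3 - <<'E'
from mg import *
go2([.6935-.06*.9954,-.0308-.06*.0958,.044],5.5,45); mug([.682,-.0317])
E
```

```text
time_s: 19.87
tool_pos: [0.6239, -0.0396, 0.0621]
tool_rot: [180.0, 45.1, -174.3]
force: [0.1, -0.8, -2.3]
width: 0.0124
turn [0.003 0.001 0.002] shift [ 5.7  2.1 19.9] zdir [ 0.7   0.07 -0.71] ang 0.2 pos [ 0.6239 -0.0396  0.0621] q [ -8.5  20.7 -44.8 -19.7  10.  -10.1] F [ 0.1 -0.8 -2.3]
scene 544 axis [ 0.6828 -0.0325] rim z,slope 0.1045 [ 0.001 -0.009]
side 503 axis [ 0.6831 -0.0322] rim z,slope 0.1051 [ 0.027 -0.072]
```

```bash
python3 -m handwheel '[[[0,0,0,2,1,2,8],[0,0,0,3.5,2,3.5,8],[0,0,0,5,2,5,8],[0,0,0,6,2,6,8],[0,0,0,6.5,2,6.5,8],[0,0,0,6.5,2,6.5,8]]]'
python3 -m handwheel '[[[0,0,0,0.7,0,0.7,8],[0,0,0,1.4,0,1.4,8],[0,0,0,2.1,0,2.1,8],[0,0,0,2.1,0,2.1,8]]]'
```

```text
time_s: 20.47
tool_pos: [0.6204, -0.038, 0.0515]
tool_rot: [179.9, 44.9, -174.4]
force: [-1.1, -0.2, -2.3]
width: 0.0126
time_s: 20.8
tool_pos: [0.6207, -0.038, 0.0488]
tool_rot: [179.9, 44.9, -174.4]
force: [0.4, -0.4, -2.9]
width: 0.0124
```

```bash
python3 -m handwheel '[[[0,0,0,0.7,0,0.7,8],[0,0,0,1.4,0,1.4,8],[0,0,0,1.4,0,1.4,8]]]'
python3 -m handwheel '[[[0,0,0,0.7,0,0.7,8],[0,0,0,1.4,0,1.4,8],[0,0,0,1.4,0,1.4,8]]]'
python3 -c "
from mg import *
mug([.681,-.0307])"
```

```text
time_s: 21.05
tool_pos: [0.6207, -0.0379, 0.0467]
tool_rot: [179.9, 44.9, -174.4]
force: [0.1, 0.4, -2.7]
width: 0.0124
time_s: 21.3
tool_pos: [0.6207, -0.0379, 0.0447]
tool_rot: [179.9, 44.9, -174.4]
force: [0.5, 0.2, -2.6]
width: 0.0127
scene 243 axis [ 0.6801 -0.0314] rim z,slope 0.0948 [-0.004 -0.006]
side 193 axis [ 0.6813 -0.0301] rim z,slope 0.0947 [ 0.017 -0.009]
```

```bash
python3 -m handwheel '[[[0,0,0,-2,0,2,8],[0,0,0,-4,0,4,8],[0,0,0,-5.5,0,5.5,8],[0,0,0,-6.4,0,6.4,8],[0,0,0,-6.4,0,6.4,8]]]'
python3 -m handwheel '[[[0,0,0,-0.5,0,0.5,8],[0,0,0,-1,0,1,8],[0,0,0,-1.4,0,1.4,8],[0,0,0,-1.4,0,1.4,8]]]'
python3 -c "
from mg import *
mug([.692,-.03])"
```

```text
time_s: 21.82
tool_pos: [0.6305, -0.0371, 0.0453]
tool_rot: [179.9, 45.0, -174.4]
force: [0.1, 0.1, -1.8]
width: 0.0123
time_s: 22.15
tool_pos: [0.6319, -0.0369, 0.045]
tool_rot: [179.9, 44.9, -174.4]
force: [-0.1, 0.8, -1.9]
width: 0.013
scene 212 axis [ 0.6911 -0.0304] rim z,slope 0.095 [-0.023 -0.006]
side 225 axis [ 0.6923 -0.0293] rim z,slope 0.0943 [ 0.    -0.009]
```

Close to the rail. Next are small steps until contact shows.

```bash
python3 -m handwheel '[[[0,0,0,-0.5,0,0.5,8],[0,0,0,-1,0,1,8],[0,0,0,-1,0,1,8]]]' | grep -E 'pos|force'
python3 -m handwheel '[[[0,0,0,-0.4,0,0.4,8],[0,0,0,-0.7,0,0.7,8],[0,0,0,-0.7,0,0.7,8]]]'| grep -E 'pos|force'
```

```text
tool_pos: [0.6334, -0.0367, 0.0451]
force: [-0.1, 0.6, -2.6]
tool_pos: [0.6343, -0.0366, 0.0451]
force: [0.3, -1.2, -2.4]
```

```bash
python3 -m handwheel '[[[0,0,0,-0.4,0,0.4,8],[0,0,0,-0.7,0,0.7,8],[0,0,0,-0.7,0,0.7,8]]]' | grep -E 'pos|force'
python3 -m handwheel '[[[0,0,0,-0.4,0,0.4,8],[0,0,0,-0.7,0,0.7,8],[0,0,0,-0.7,0,0.7,8]]]'| grep -E 'pos|force'
```

```text
tool_pos: [0.6349, -0.0366, 0.0447]
force: [-2.1, -0.3, -1.3]
tool_pos: [0.6348, -0.0365, 0.0443]
force: [-7.1, -1.0, 2.2]
```

Contact at about 7 N. I ease back 0.7 mm, set it down and release.

```bash
python3 -m handwheel '[[[0,0,0,0.5,0,-0.5,8],[0,0,0,0.7,0,-0.3,8],[0,0,0,0.9,0,-0.1,8],[0,0,0,0.9,0,-0.1,8]]]'
python3 -c "
from mg import *
mug([.695,-.03])"
```

```text
time_s: 23.58
tool_pos: [0.6348, -0.0365, 0.0441]
tool_rot: [179.9, 44.9, -174.4]
force: [-6.5, -1.2, 1.8]
width: 0.0124
scene 189 axis [ 0.6938 -0.0304] rim z,slope 0.0947 [-0.027 -0.007]
side 207 axis [ 0.6948 -0.029 ] rim z,slope 0.0942 [ 0.006 -0.014]
```

```bash
python3 -m handwheel '[[[0,0,0,0.3,0,-0.3,8],[0,0,0,0.5,0,-0.5,8],[0,0,0,0.5,0,-0.5,11],[0,0,0,0.5,0,-0.5,14],[0,0,0,0.5,0,-0.5,20],[0,0,0,0.5,0,-0.5,30],[0,0,0,0.5,0,-0.5,40],[0,0,0,0.5,0,-0.5,40]]]'
python3 -c "
from mg import *
mug([.695,-.03]);print(tool()[1]['force'])"
```

```text
time_s: 24.35
tool_pos: [0.6355, -0.0366, 0.0451]
tool_rot: [179.9, 45.0, -174.4]
force: [-0.5, 1.0, 0.2]
width: 0.0397
scene 190 axis [ 0.6937 -0.0303] rim z,slope 0.0944 [-0.021 -0.005]
side 205 axis [ 0.6948 -0.029 ] rim z,slope 0.0939 [0.005 0.   ]
[-0.2715598  -0.1252298  -0.70264576]
```

```bash
python3 -m handwheel '[[[0,0,0,0,0,-6,40],[0,0,0,0,0,-18,40],[0,0,0,0,0,-35,40],[0,0,0,0,0,-55,40],[0,0,0,0,0,-75,40],[0,0,0,0,0,-90,40],[0,0,0,0,0,-100,40],[0,0,0,0,0,-100,40]]]'
python3 - <<'E'
from mg import *
mug([.695,-.03])
ims=[]
for n in ('scene','side'):
    p,c,o=cloud(n); C=c[o]; ims.append(p['frame'])
    for g,nm in (((.679,.063),'L'),((.696,-.127),'R')):
        q=C[(np.hypot(C[:,0]-g[0],C[:,1]-g[1])<.045)&(C[:,2]>.10)&(C[:,2]<.118)]
        if len(q)>15: print(n,nm,len(q),np.round(least_squares(lambda v:np.hypot(q[:,0]-v[0],q[:,1]-v[1])-.0245,g,loss='soft_l1',f_scale=.002).x,4))
    a=np.radians(5.5); d=(C[:,:2]-[.6963,-.0073])@np.array([[np.cos(a),-np.sin(a)],[np.sin(a),np.cos(a)]])
    m=(d[:,0]>-.1)&(d[:,0]<-.055)&(abs(d[:,1]+.022)<.03)&(C[:,2]>.025)&(C[:,2]<.09); print('handle rackframe',m.sum(),np.round(np.median(d[m],0),4),np.round(np.percentile(d[m],[2,98],0),4).tolist())
    d=C[:,:2]-[.4965,-.327]; a=np.radians(4.7); X=d@[np.cos(a),np.sin(a)]*1000; Y=d@[-np.sin(a),np.cos(a)]*1000; Z=C[:,2]*1000
    m=(abs(X)<38)&(abs(Y)<15)&(Z>58)&(Z<70); print('tool',np.round(np.percentile(Y[m],[2,98]),1),np.median(Z[m]))
s=ims[0][60:300,120:440]; t=ims[1][60:300,110:430]
cv2.imwrite('pics/j.png',np.hstack([cv2.resize(x,(400,300)) for x in (s,t)])[...,::-1])
E
```

```text
time_s: 25.12
tool_pos: [0.5638, -0.0438, 0.117]
tool_rot: [180.0, 45.0, -174.4]
force: [0.2, -0.8, 0.1]
width: 0.0401
scene 192 axis [ 0.6938 -0.0303] rim z,slope 0.0943 [-0.024 -0.002]
side 204 axis [ 0.6946 -0.0294] rim z,slope 0.094 [-0.    -0.014]
scene L 231 [0.6746 0.0578]
scene R 205 [ 0.6933 -0.1259]
handle rackframe 95 [-0.064  -0.0211] [[-0.0725, -0.0309], [-0.0553, -0.0166]]
tool [-12.1   8.4] 65.3091442819147
side L 210 [0.6793 0.0651]
side R 167 [ 0.6965 -0.1248]
handle rackframe 208 [-0.0761 -0.0192] [[-0.0818, -0.0299], [-0.0557, -0.0147]]Traceback (most recent call last):
  File "<stdin>", line 12, in <module>
    return _quantile_unchecked(
        a, q, axis, out, overwrite_input, method, keepdims, weights)
    return _ureduce(a,
                    func=_quantile_ureduce_func,
    ...<5 lines>...
                    overwrite_input=overwrite_input,
                    method=method)
    r = func(a, **kwargs)
    result = _quantile(arr,
                       quantiles=q,
    ...<2 lines>...
                       out=out,
                       weights=wgt)
    slices_having_nans = np.isnan(arr[-1, ...])
                                  ~~~^^^^^^^^^
IndexError: index -1 is out of bounds for axis 0 with size 0
```

Run:
```python
from h import *
ims=[eyes.read_camera(n)['frame'] for n in ('scene','side')]
cv2.imwrite('pics/k.png',np.hstack([cv2.resize(x[60:300,110:430],(400,300)) for x in ims])[...,::-1])
```

```text
(no output)
```

View pics/k.png

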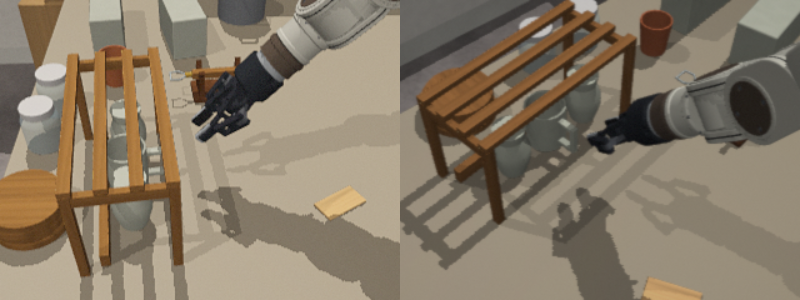

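The mug stands between the jars with its handle to the front, near (140,150) in the scene half and (560,125) in the side half. The tool is still in its rest at (205,80), and the gripper is clear of everything. I hand in.

```bash
python3 -c "
from workcell import env
print(env.sign_off())"
```

```text
the job is handed in; nothing more can be done
None
```

The turning tool is in its rest and the mug is under the rack between the jars. I handed the job in at about 25 s of the 64 s allowed. No verdict was reported.

- **Turning tool:** After release it lay in both forks with its underside at about 45 mm, about 1 mm off mid-slot and 1–2 mm off lengthwise. In the last check the arm hid it from the side camera. The scene camera still showed it in the rest, with a rougher reading of 65 mm for its top against 63.5 mm before.
- **Mug:** I carried it by the handle with the gripper tilted 45° and pushed it in until it touched the rail at about 7 N. I then set it down and released it. The last fit puts its axis at (0.694, −0.030) m, which is about 3 mm behind the touching position in the rack frame. Its rim read 94 mm high and level, within the spread of the fits. It is roughly 95 mm from each jar, and its handle points to the front.
- **Jars:** Before-and-after fits from the same camera agree within 0.5 mm.
- **What went wrong:** While re-orienting the wrist for the mug, I turned it the wrong way at the last joint's limit. The arm swung off through free space and I brought it back without touching anything. The third joint also reached its limit briefly while carrying the mug; the controller held it there.
- **Where cameras disagreed:** The scene and side cameras differ by up to 7 mm on the left jar's position, but neither reading changed over the job.

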